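# Roll-test two printer feed rollers and fit the true one

## Robot

A 6-joint arm with a two-finger parallel gripper is mounted at the origin on the work surface. World frame = base frame: x ahead of the robot, y to its left, z up, the work surface at z = 0. Lengths are in m, angles in rad, forces in N, time in s.
With the tool pointing down it reaches from about 0.25 to 0.725 m from the base axis. Payload 4 kg.
Tool frame: the origin (TCP) lies midway between the tips of the shut fingers; the grasp point (between the pads) lies bot.tcp_to_grasp behind it (bot.tcp_to_grasp is the distance from the TCP to the grasp point, in m); z points along the fingers, y is the line along which they close (so a half turn about z gives the same grasp; the last joint's range is limited). The gripper opens to 85 mm and grips with 20 to 120 N. Pads are 22 mm wide; open, the fingers measure 114 mm over their backs; the gripper's body (76 mm by 85 mm) begins 54 mm behind the grasp point. The pads swing forward as they close: fully open they stand 13 mm farther back than shut.
Start: joints at [1.277, 0.241, 0.005, 1.335, 0, 1.571], TCP at [0.145, 0.479, 0.231] pointing down, gripper open.
Joint ranges: [-2.72, 2.72], [-1.05, 1.87], [-1.09, 1.28], [-1.99, 2.15], [-1.42, 1.44], [-3.14, 3.14]. Speed limits (rad/s): [2.79, 2.79, 3.14, 3.14, 3.14, 3.14].

## Interface

Orientations are given as a unit quaternion [x, y, z, w].
In Python, from workcell import readout, camera, bot gives the robot as it stands. The module is installed in compiled form; this text tells all that it offers.
- The arm moves only by the tool jog_arm, never from a script. Its argument "motion" is a list of rows, each an object of numbers: "x", "y", "z": the shift along the tool's x, y, z in mm; "spin": the turn about the tool's z in degrees; "fingers": the closure, from -1 (fully open) to 1 (shut). A call has 1 to 8 rows; each row is the pose to reach, as a shift and turn from the pose commanded when the call began, along the tool's axes at that moment; what a row does not reach only later rows make up. A row lasts 1/8 s, in which the tool goes at most 62.5 mm and 10.7 degrees, less where a joint would pass 70% of its speed; a pose out of reach is approached as far as the arm can. A call with a gripper value outside its range is refused whole. The fingers move at their own pace and stop on an object; the grip force is fixed at half the most. Time passes only in rows, so rows that repeat a pose let the fingers close. It gives the time, the measured TCP pose, the force, the opening and the grip force at its end, in the units of the state.
- readout.get_obs(): the state, without advancing time (a new reading comes with each control period).
- camera(name): name is "side" or "top" or "wrist"; returns a dict with "pixels" (480x640x3 uint8, red, green, blue), "K" (3x3 intrinsics, pixels), "rvec" (rotation vector, rad) and "tvec" (3), from world to camera coordinates, as OpenCV has them. Camera axes: x right, y down, z forward; pixel columns grow to the right and rows downward; lengths in m; the calibration is good to about 2 mm. A picture is of the moment at which its call begins. There is no depth.
- bot.job_done(): hands the job in; it is judged then, once.
The state is a dict: "clock": time; "joint_pos": joint angles; "joint_vel": joint speeds; "tau": joint torques, N m; "eef_pos": TCP position; "tool_rot": TCP orientation; "ft_force": force on the tool from outside, world axes, zero at the start; "ft_torque": the same for the moment, N m; "grip_width": finger opening in m; "grasp_force": force on a finger pad.
Only numpy, scipy, OpenCV 4.12 (cv2) and the standard library are available. Lean on these libraries where they do the work, as an engineer would, in place of code of your own. Each camera call takes 0.05 s, during which the arm holds its last target. There are 200 camera calls.

## Task

Two printer feed rollers lie on the near end of the aluminium plate, and on one of them the sleeve sits off-centre on its shaft. Roll first one and then the other along the plate, over the middle strip between its two dark lines, to find out which runs true and whose shaft wobbles up and down. Put the wobbling one in the red bin, lay the true one in the two green saddles of the white feed unit with its shaft ends resting in them, and shut the clear cover fully; leave the other things on the desk where they are.

Things in the scene. Friction and masses are not known exactly. Their poses are not given: they have to be found in the camera images.
- roller_a_center (a point): middle of a feed roller's shaft, on its axis (its own y), 15 mm above the plate at the start: blue hard sleeve 80 mm long, 30 mm in diameter, steel shaft stub 10 mm in diameter and 18 mm long at each end, 116 mm over all, 150 g. The point turns with the roller. On one of the two, for you to find out which, the sleeve sits 4 mm off the shaft's axis
- roller_b_center (a point): middle of a feed roller's shaft, on its axis (its own y), 15 mm above the plate at the start: blue hard sleeve 80 mm long, 30 mm in diameter, steel shaft stub 10 mm in diameter and 18 mm long at each end, 116 mm over all, 150 g. The point turns with the roller. On one of the two, for you to find out which, the sleeve sits 4 mm off the shaft's axis
- plate: fixed aluminium plate with a matt, grippy face, 310 (x) x 280 (y) x 12 mm; origin: centre of its underside, on the desk. Rollers roll along +x (away from the robot) in two lanes, y = +70 and -70 mm, from near x = -95. Dark lines lie across it at x = -35 and +35. Four orange posts, 12 mm in diameter, 18 high, at x = 132, y = -100, -40, 40, 100 stop a roller at about x = 110, leaving room for a finger between them
- bin: fixed red open-topped bin for rejects, 140 (its x) x 180 (its y) x 50 mm high, walls and floor 5 mm; origin at the centre of its underside
- unit: fixed white feed unit: open box 160 x 160 x 80 mm high, walls and floor 5 mm; origin: centre of its underside, on the desk. Its +x points to the side of the cover's hinge
- saddle_mid (a point): where a roller's centre lies when both its shaft stubs rest in the two green V-saddles in the feed unit, roller axis along this point's y. It is 55 mm above the desk, over the unit's centre, axes as the unit's; the unit's walls rise 25 mm above it. The saddles stand at y = -50 and +50 mm, each 8 mm thick, a 90-degree V open to the top with a mouth about 30 mm wide
- cover_hinge (a point): middle of the hinge line (its y) of the unit's clear cover, on the unit's rim 80.5 mm above the desk, 80 mm from the unit's centre along the unit's +x. The point turns with the cover. From the hinge the cover reaches 161 mm along its own -x; 160 mm wide, 6 mm thick (7 at its teal edge), no handle. Its outer face looks up when shut, away from the box when open
- cover (a joint): cover angle in rad: 0 shut, lying flat on the box; 1.57 standing upright; at most 1.9. It has a stiff hinge that stays where it is left; 2 N or so at its edge moves it
- roller_a: the same roller as point roller_a_center, same origin and axes. It rolls easily and coasts on a little when a finger that pushes it stops. Rolling on its sleeve, a true one keeps its shaft at a constant height of 15 mm above the plate; on the bad one the shaft wobbles, rising and dipping 4 mm each way once a turn (94 mm of travel). Both start with the shaft at 15 mm
- roller_b: the same roller as point roller_b_center, same origin and axes. It rolls easily and coasts on a little when a finger that pushes it stops. Rolling on its sleeve, a true one keeps its shaft at a constant height of 15 mm above the plate; on the bad one the shaft wobbles, rising and dipping 4 mm each way once a turn (94 mm of travel). Both start with the shaft at 15 mm
- mug: bystander: mug, to be left where it is
- screwdriver: bystander: screwdriver, to be left where it is
- stapler: bystander: stapler, to be left where it is
- cleaner: bystander: cleaner bottle, to be left where it is
- calculator: bystander: calculator, to be left where it is
- bearing_jar: bystander: small jar, to be left where it is
Mind the look-alikes: they are no part of the job. Leave any brown look-alike of the roller_b alone.

How it is judged:
By the outcome, as a careful person would: the job done as asked, in the order asked, and still so for the second after the job is handed in, with the robot touching nothing.
It also fails if it takes over 72 s, if anything falls off the work surface, if the arm or the gripper's body presses on something with over 40 N, if the wrist force passes 120 N, or if a joint passes its speed limit or range.

## Working session

There is one attempt and no reset: what is moved stays moved. The work goes in short steps, Python scripts to look and compute and a tool call to move; the robot and the scene stay as the last step left them, time stands still between calls to the robot, and variables do not carry over. Pictures are saved under pics/ and viewed, at most 10 in all, crops included, and the job is handed in when it is done.

Besides the shell and the picture viewer there is one more tool, called after "Emit:" by a JSON object that holds its "op" and its "data", one argument or row to a line. jog_arm: Moves the arm, as the interface text tells. Its arguments: {"type":"object","properties":{"motion":{"type":"array"}},"required":["motion"]}

```bash
mkdir -p pics
cat > h.py <<'E'
import numpy as np, cv2
from scipy.spatial.transform import Rotation as R
from workcell import readout, camera, bot
def shot(n, f=None):
    c=camera(n)
    if f: cv2.imwrite('pics/'+f, cv2.cvtColor(c['pixels'],cv2.COLOR_RGB2BGR))
    return c
def ray(c,uv):
    Rm=cv2.Rodrigues(np.array(c['rvec'],float))[0]; t=np.array(c['tvec'],float).ravel()
    d=Rm.T@np.linalg.inv(c['K'])@np.array([uv[0],uv[1],1.]); return -Rm.T@t, d
def onz(c,uv,z):
    o,d=ray(c,uv); return o+d*(z-o[2])/d[2]
def proj(c,P):
    return cv2.projectPoints(np.array(P,float).reshape(-1,1,3),np.array(c['rvec'],float),np.array(c['tvec'],float),np.array(c['K'],float),None)[0].reshape(-1,2)
def tool(p):
    "world point -> shift in tool axes, mm, from current pose"
    o=readout.get_obs(); q=R.from_quat(o['tool_rot']); return q.inv().apply(np.array(p)-o['eef_pos'])*1000
E
python3 - <<'E'
from h import *
np.set_printoptions(precision=4,suppress=True)
for n in ('top','side','wrist'):
    c=shot(n,n+'0.png'); o,d=ray(c,(320,240)); print(n,o,d)
o=readout.get_obs(); print(o, bot.tcp_to_grasp)
E
```

```text
top [0.4531 0.0269 1.203 ] [ 0.0753 -0.014  -0.9972]
side [0.4798 0.6981 0.8472] [ 0.0555 -0.6784 -0.7327]
wrist [0.0686 0.5007 0.3738] [ 0.3115 -0.0876 -0.9463]
{'clock': 0.15, 'joint_pos': array([ 1.277 ,  0.2412,  0.0041,  1.3352, -0.    ,  1.5708]), 'joint_vel': array([-0.0007, -0.0018,  0.0044,  0.0003,  0.0009, -0.0016]), 'tau': array([  0.0004, -37.2636,  25.2639,   0.0124,   0.0001,  -0.    ]), 'eef_pos': array([0.1447, 0.4781, 0.2306]), 'tool_rot': array([ 0.1464,  0.9892, -0.0008, -0.0001]), 'ft_force': array([ 0.1198, -0.0652,  0.2731]), 'ft_torque': array([ 0.0343, -0.0396,  0.0027]), 'grasp_force': 0.0, 'grip_width': 0.08529563038357377} 0.0187
```

View pics/top0.png

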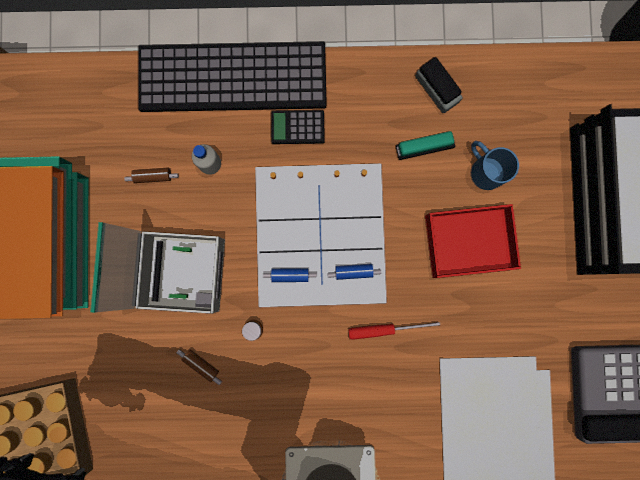

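View pics/side0.png

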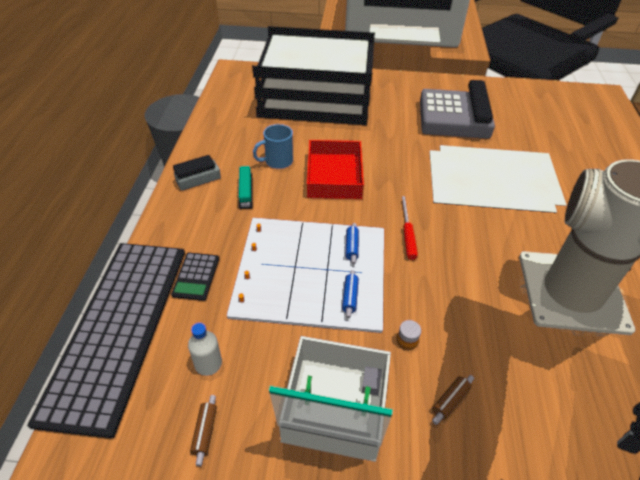

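The top view shows the plate at about (257–385, 165–305) px and the red bin at (473, 241). The white unit is at (178, 272), with its cover open to the left and the teal edge at x≈97. Roller candidates:
- Blue rollers on the plate at (290, 274) and (354, 271). These are the ones meant: blue sleeves, lying on the near end of the plate.
- Brown look-alikes at (150, 176) and (199, 366), off the plate. I leave these alone.

The side view agrees. I'll confirm with one enlarged crop and take measurements.

```bash
cat >> h.py <<'E'
def blue(c):
    h=cv2.cvtColor(c['pixels'],cv2.COLOR_RGB2HSV); return cv2.inRange(h,(108,130,50),(125,255,255))
def blobs(m,amin=60):
    m=cv2.morphologyEx(m,cv2.MORPH_OPEN,np.ones((3,3)))
    return sorted([k for k in cv2.findContours(m,cv2.RETR_EXTERNAL,cv2.CHAIN_APPROX_NONE)[0] if cv2.contourArea(k)>amin],key=lambda k:cv2.boundingRect(k)[0])
E
python3 - <<'E'
from h import *
np.set_printoptions(precision=4,suppress=True)
c=shot('top'); im=cv2.cvtColor(c['pixels'],cv2.COLOR_RGB2BGR); s=shot('side')
print('f',c['K'][0,0],s['K'][0,0])
for k in blobs(blue(c)):
    r=cv2.minAreaRect(k); b=cv2.boxPoints(r); 
    if r[0][1]<230: continue
    print('roller',r, onz(c,r[0],.027)); vx,vy,_,_=cv2.fitLine(k,cv2.DIST_L2,0,.01,.01).ravel(); p=onz(c,r[0],.027); q=onz(c,(r[0][0]+20*vx,r[0][1]+20*vy),.027); print('  axis deg from y',np.degrees(np.arctan2(-(q-p)[0],-(q-p)[1]) if q[1]<p[1] else np.arctan2((q-p)[0],(q-p)[1])))
h=cv2.cvtColor(c['pixels'],cv2.COLOR_RGB2HSV)
red=cv2.inRange(h,(0,180,80),(5,255,255))|cv2.inRange(h,(175,180,80),(180,255,255))
for k in blobs(red,1500): r=cv2.minAreaRect(k); print('bin',r,onz(c,r[0],.045), [onz(c,p,.05)[:2] for p in cv2.boxPoints(r)])
g=cv2.inRange(h,(50,140,60),(70,255,255)); g[:, :150]=0; g[:,230:]=0
for k in blobs(g,8): r=cv2.minAreaRect(k); print('sad',r,onz(c,r[0],.06))
w=cv2.inRange(c['pixels'],(170,170,170),(255,255,255)); w[:,:250]=0;w[:,395:]=0;w[:155]=0;w[312:]=0
k=max(blobs(w,3000),key=cv2.contourArea); r=cv2.minAreaRect(k); print('plate',r,[onz(c,p,.012)[:2] for p in cv2.boxPoints(r)],onz(c,r[0],.012))
a=cv2.resize(im[225:320,88:228],None,fx=4,fy=4,interpolation=cv2.INTER_CUBIC); b=cv2.resize(im[255:300,250:390],None,fx=4,fy=4,interpolation=cv2.INTER_CUBIC)
cv2.imwrite('pics/crop1.png',np.vstack([a,b]))
E
```

```text
f 543.0660217564382 501.33817718708144
roller ((289.0, 271.0), (4.0, 36.0), 90.0) [0.4761 0.0789 0.027 ]
  axis deg from y 1.0313298310780705
roller ((289.5, 278.5), (5.0, 35.0), 90.0) [0.4599 0.0782 0.027 ]
  axis deg from y 1.2233932142869273
roller ((354.0569152832031, 274.96728515625), (5.578592300415039, 36.172767639160156), 86.633544921875) [ 0.4645 -0.0616  0.027 ]
  axis deg from y -2.0636052835497076
roller ((353.9397277832031, 267.5350341796875), (5.302154541015625, 36.24178695678711), 86.42366790771484) [ 0.4805 -0.0618  0.027 ]
  axis deg from y -1.7668693717113544
bin ((470.30487060546875, 241.243896484375), (65.04417419433594, 75.86647033691406), 83.6598129272461) [ 0.5309 -0.3109  0.045 ] [array([ 0.5927, -0.2235]), array([ 0.6073, -0.3855]), array([ 0.4688, -0.3948]), array([ 0.4545, -0.2339])]
sad ((180.0, 295.5), (3.0, 10.0), 90.0) [0.4291 0.3068 0.06  ]
sad ((184.0, 249.0), (2.0, 10.0), 90.0) [0.5265 0.2978 0.06  ]
plate ((318.8223876953125, 190.96109008789062), (51.948123931884766, 125.18115997314453), 88.31531524658203) [array([0.7087, 0.1495]), array([ 0.7111, -0.1282]), array([ 0.5952, -0.1282]), array([0.5929, 0.1479])] [0.6518 0.0103 0.012 ]
```

View pics/crop1.png

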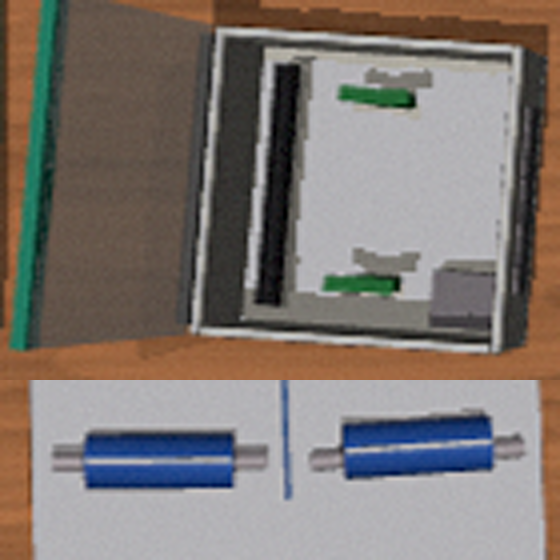

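The crop shows both blue rollers enlarged, left sleeve centre near (159, 461) and right near (418, 447) in crop pixels. The right roller's stubs look slightly off its sleeve's centreline. The unit's rim corners are at crop pixels (217,28), (524,45), (500,352), (190,333), with the green saddles at (377,97) and (362,284). Next I work out the approach.

Run:
```python
from h import *
np.set_printoptions(precision=4,suppress=True)
c=shot('top')
P=np.array([onz(c,(88+u/4,225+v/4),.08) for u,v in [(217,28),(524,45),(500,352),(190,333)]]); print('unit',P,P.mean(0))
print('lines',[onz(c,p,.012)[:2] for p in [(260,220),(380,217),(260,251.5),(381,249)]], 'post',[onz(c,p,.021)[:2] for p in [(273,175),(300,174.5),(337,173.5),(364,173)]])
print('teal top edge at h .23', [onz(c,p,.235)[:2] for p in [(88+42/4,225+0),(88+17/4,225+348/4)]])
print(tool((.468,.0785,.12)),tool((.468,.0785,.016)))
```

```text
unit [[0.5624 0.3793 0.08  ]
 [0.5502 0.2203 0.08  ]
 [0.3922 0.2344 0.08  ]
 [0.4054 0.3935 0.08  ]] [0.4775 0.3069 0.08  ]
lines [array([0.59  , 0.1414]), array([ 0.591 , -0.1233]), array([0.5205, 0.1424]), array([ 0.5203, -0.1234])] post [array([0.6878, 0.1104]), array([0.6877, 0.051 ]), array([ 0.6882, -0.0304]), array([ 0.688 , -0.0898])]
teal top edge at h .23 [array([0.5616, 0.4088]), array([0.407 , 0.4194])]
[-425.2116 -289.022   111.2177] [-425.2096 -288.9382  215.2177]
```

Emit:
{"op": "jog_arm", "data": {
  "motion": [
    {"x":-425,"y":-289,"z":60,"spin":73,"fingers":-0.1},
    {"x":-425,"y":-289,"z":60,"spin":73,"fingers":-0.1},
    {"x":-425,"y":-289,"z":60,"spin":73,"fingers":-0.1},
    {"x":-425,"y":-289,"z":100,"spin":73,"fingers":-0.1},
    {"x":-425,"y":-289,"z":100,"spin":73,"fingers":-0.1},
    {"x":-425,"y":-289,"z":100,"spin":73,"fingers":-0.1},
    {"x":-425,"y":-289,"z":100,"spin":73,"fingers":-0.1},
    {"x":-425,"y":-289,"z":100,"spin":73,"fingers":-0.1}
  ]
}}

```text
clock: 1.3
eef_pos: [0.4542, 0.0957, 0.1368]
tool_rot: [0.706, 0.708, 0.001, 0.0]
ft_force: [0.6, 0.9, 0.6]
grip_width: 0.0468
grasp_force: 0.0
```

Run:
```python
from h import *
np.set_printoptions(precision=4,suppress=True)
o=readout.get_obs(); print(o['clock'],o['eef_pos'],o['tool_rot'],o['grip_width'],o['joint_pos'])
print(tool((.468,.0785,.016)), R.from_quat(o['tool_rot']).as_matrix())
shot('wrist','w1.png')
```

```text
1.3 [0.4542 0.0957 0.1368] [0.7064 0.7078 0.0005 0.0002] 0.04679204436700582 [ 0.2074  0.2361 -0.2582  1.0755  0.0003  1.7763]
[-17.2559  13.6526 120.8041] [[-0.0019  1.      0.001 ]
 [ 1.      0.0019  0.0005]
 [ 0.0005  0.001  -1.    ]]
```

View pics/w1.png

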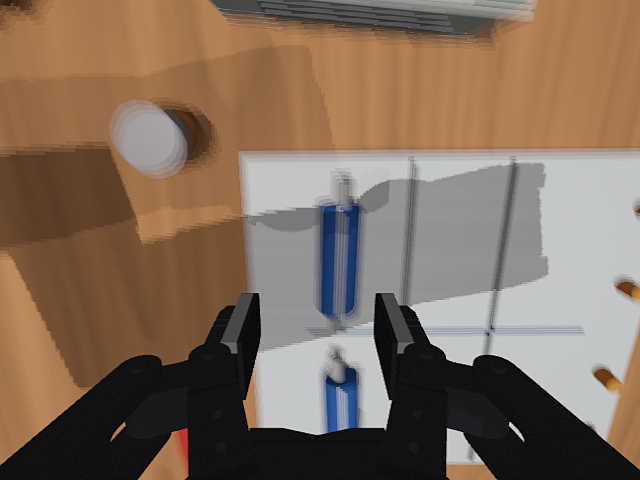

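The wrist view shows roller A's blue sleeve at (340, 255), with the arm still settling. I wait two rows, then read the offset.

Emit:
{"op": "jog_arm", "data": {
  "motion": [
    {"fingers":-0.1},
    {"fingers":-0.1}
  ]
}}

```text
validation failed for argument at $.mo...
```

Run:
```python
from h import *
np.set_printoptions(precision=4,suppress=True)
o=readout.get_obs(); print(o['clock'],o['eef_pos'],o['joint_vel'],tool((.468,.0785,.016)))
w=shot('wrist')
for k in blobs(blue(w),300):
    r=cv2.minAreaRect(k); print(r,onz(w,r[0],.027))
```

```text
1.35 [0.4578 0.0899 0.1351] [ 0.0968 -0.0422 -0.0353  0.0569  0.0572  0.1729] [-10.7667   9.9289 119.1692]
((330.5, 246.5), (119.0, 43.0), 90.0) [0.4677 0.0773 0.027 ]
((334.11846923828125, 394.1322937011719), (78.1572494506836, 36.38833236694336), 86.8201675415039) [ 0.4715 -0.0489  0.027 ]
```

Emit:
{"op": "jog_arm", "data": {
  "motion": [
    {"x":0,"y":0,"z":40,"spin":0,"fingers":-0.1},
    {"x":0,"y":0,"z":40,"spin":0,"fingers":-0.1},
    {"x":0,"y":0,"z":40,"spin":0,"fingers":-0.1}
  ]
}}

```text
clock: 1.78
eef_pos: [0.453, 0.098, 0.0979]
tool_rot: [0.706, 0.708, 0.0, 0.0]
ft_force: [-0.4, 0.5, 0.0]
grip_width: 0.047
grasp_force: 0.0
```

Run:
```python
from h import *
np.set_printoptions(precision=4,suppress=True)
o=readout.get_obs(); print(o['clock'],o['eef_pos'],o['joint_vel'],tool((.468,.0785,.016)))
w=shot('wrist')
for k in blobs(blue(w),300):
    r=cv2.minAreaRect(k); print(r,onz(w,r[0],.027))
```

```text
1.775 [0.453  0.098  0.0979] [ 0.0028 -0.0147  0.0184 -0.0036 -0.0014 -0.0026] [-19.6097  14.9219  81.8752]
((340.81201171875, 281.39154052734375), (49.331607818603516, 137.55816650390625), 1.6846843957901) [0.4679 0.0768 0.027 ]
((340.7018127441406, 414.4942932128906), (31.507341384887695, 42.8457145690918), 80.78897094726562) [ 0.4703 -0.0247  0.027 ]
```

Emit:
{"op": "jog_arm", "data": {
  "motion": [
    {"x":-20,"y":15,"z":20,"spin":0,"fingers":-0.1},
    {"x":-20,"y":15,"z":40,"spin":0,"fingers":-0.1},
    {"x":-20,"y":15,"z":60,"spin":0,"fingers":-0.1},
    {"x":-20,"y":15,"z":81,"spin":0,"fingers":-0.1},
    {"x":-20,"y":15,"z":81,"spin":0,"fingers":-0.1}
  ]
}}

```text
clock: 2.45
eef_pos: [0.4676, 0.0779, 0.0161]
tool_rot: [0.706, 0.708, -0.0, -0.0]
ft_force: [-0.4, 0.9, 0.2]
grip_width: 0.0471
grasp_force: 0.0
```

```bash
cat > look.py <<'E'
import sys
from h import *
np.set_printoptions(precision=4,suppress=True)
t=sys.argv[1]
o=readout.get_obs(); print(o['clock'],o['eef_pos'],o['ft_force'],o['grip_width'])
w=shot('wrist'); s=shot('side'); tp=shot('top')
for n,c in (('w',w),('s',s),('t',tp)):
    for k in blobs(blue(c),40):
        r=cv2.minAreaRect(k); p=onz(c,r[0],.027)
        if .42<p[0]<.72 and -.12<p[1]<.14: print(n,np.round(r[0],1),np.round(r[1],1),p)
big=cv2.cvtColor(w['pixels'],cv2.COLOR_RGB2BGR)[150:390,200:480]
u,v=proj(s,[[o['eef_pos'][0],o['eef_pos'][1],.027]])[0].astype(int)
sc=cv2.cvtColor(s['pixels'],cv2.COLOR_RGB2BGR)[max(v-50,0):v+50,u-50:u+50]
np.savez('pics/'+t+'.npz',w=big,s=cv2.resize(sc,(240,240),interpolation=cv2.INTER_CUBIC))
E
python3 look.py a0
```

```text
2.45 [0.4676 0.0779 0.0161] [-0.415   0.8825  0.1904] 0.04713995089130046
w [318. 324.] [216.  80.] [0.4681 0.0764 0.027 ]
t [354.1 275. ] [ 5.6 36.2] [ 0.4644 -0.0616  0.027 ]
t [353.9 267.5] [ 5.3 36.2] [ 0.4805 -0.0618  0.027 ]
```

Emit:
{"op": "jog_arm", "data": {
  "motion": [
    {"x":0,"y":8,"z":0,"spin":0,"fingers":-0.1},
    {"x":0,"y":20,"z":0,"spin":0,"fingers":-0.1},
    {"x":0,"y":32,"z":0,"spin":0,"fingers":-0.1},
    {"x":0,"y":44,"z":0,"spin":0,"fingers":-0.1},
    {"x":0,"y":56,"z":0,"spin":0,"fingers":-0.1},
    {"x":0,"y":66,"z":0,"spin":0,"fingers":-0.1},
    {"x":0,"y":74,"z":0,"spin":0,"fingers":-0.1},
    {"x":0,"y":78,"z":0,"spin":0,"fingers":-0.1}
  ]
}}

```text
clock: 3.6
eef_pos: [0.5465, 0.0776, 0.0159]
tool_rot: [0.706, 0.708, -0.0, -0.0]
ft_force: [0.5, 0.2, 0.1]
grip_width: 0.047
grasp_force: 0.0
```

```bash
python3 look.py a1
```

```text
3.6 [0.5465 0.0776 0.0159] [0.5436 0.1501 0.0558] 0.0470350089609615
w [297.  323.5] [215.  80.] [0.5388 0.0765 0.027 ]
s [348.5 248. ] [16.  5.] [ 0.4772 -0.0448  0.027 ]
t [354.1 275. ] [ 5.6 36.2] [ 0.4645 -0.0616  0.027 ]
t [353.9 267.5] [ 5.3 36.2] [ 0.4805 -0.0618  0.027 ]
```

Emit:
{"op": "jog_arm", "data": {
  "motion": [
    {"x":0,"y":8,"z":0,"spin":0,"fingers":-0.1},
    {"x":0,"y":16,"z":0,"spin":0,"fingers":-0.1},
    {"x":0,"y":24,"z":0,"spin":0,"fingers":-0.1}
  ]
}}

```text
clock: 4.12
eef_pos: [0.5708, 0.0777, 0.0161]
tool_rot: [0.706, 0.708, 0.0, 0.0]
ft_force: [-0.2, 0.3, 0.4]
grip_width: 0.0473
grasp_force: 0.1
```

```bash
python3 look.py a2
```

```text
4.125 [0.5708 0.0777 0.0161] [-0.2122  0.3159  0.3961] 0.04727560708678257
w [294.5 324. ] [214.  81.] [0.5621 0.0763 0.027 ]
t [353.9 267.6] [ 5.3 36.2] [ 0.4805 -0.0618  0.027 ]
t [355.  274.9] [ 5.6 34.2] [ 0.4645 -0.0637  0.027 ]
```

Emit:
{"op": "jog_arm", "data": {
  "motion": [
    {"x":0,"y":8,"z":0,"spin":0,"fingers":-0.1},
    {"x":0,"y":16,"z":0,"spin":0,"fingers":-0.1},
    {"x":0,"y":24,"z":0,"spin":0,"fingers":-0.1}
  ]
}}

```text
clock: 4.65
eef_pos: [0.5947, 0.0778, 0.016]
tool_rot: [0.706, 0.708, 0.0, 0.0]
ft_force: [-1.1, 0.0, -0.6]
grip_width: 0.0468
grasp_force: 0.1
```

```bash
python3 look.py a3
python3 - <<'E'
import numpy as np,cv2
L=[np.load(f'pics/a{i}.npz') for i in range(4)]
a=np.hstack([cv2.resize(l['w'],(200,171)) for l in L]); b=np.hstack([cv2.resize(l['s'],(200,200)) for l in L])
cv2.imwrite('pics/A.png',np.vstack([a,b]))
E
```

```text
4.65 [0.5947 0.0778 0.016 ] [-1.1058  0.0461 -0.6251] 0.04681270540405579
w [293. 324.] [214.  80.] [0.5854 0.0763 0.027 ]
t [353.9 267.5] [ 5.3 36.2] [ 0.4805 -0.0618  0.027 ]
t [354.5 275. ] [ 5.8 35.3] [ 0.4644 -0.0626  0.027 ]
```

View pics/A.png

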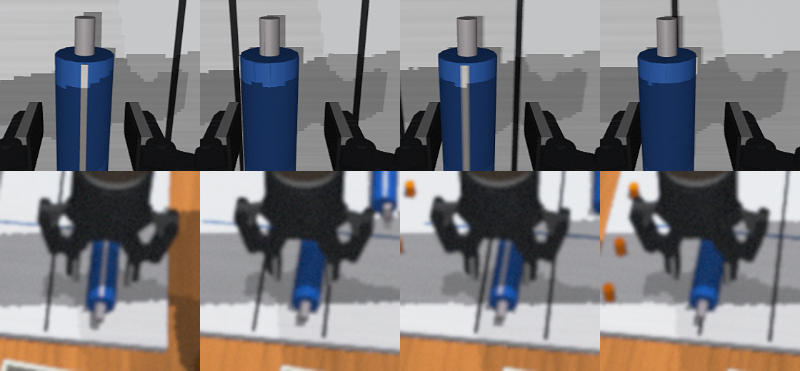

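Roller A stays centred: in all four phases its stub sits mid-sleeve in the wrist crops (about (85, 35) in the first tile), and the stripe appears and disappears, so it does turn. Roller A runs true. I roll it on to the posts, then go to roller B.

Emit:
{"op": "jog_arm", "data": {
  "motion": [
    {"x":0,"y":12,"z":0,"spin":0,"fingers":-0.1},
    {"x":0,"y":25,"z":0,"spin":0,"fingers":-0.1},
    {"x":0,"y":38,"z":0,"spin":0,"fingers":-0.1},
    {"x":0,"y":50,"z":0,"spin":0,"fingers":-0.1},
    {"x":0,"y":60,"z":0,"spin":0,"fingers":-0.1},
    {"x":0,"y":69,"z":0,"spin":0,"fingers":-0.1},
    {"x":0,"y":75,"z":0,"spin":0,"fingers":-0.1},
    {"x":0,"y":75,"z":0,"spin":0,"fingers":-0.1}
  ]
}}

```text
clock: 5.8
eef_pos: [0.6694, 0.078, 0.0159]
tool_rot: [0.706, 0.708, 0.0, 0.0]
ft_force: [-0.9, -1.3, -0.1]
grip_width: 0.0468
grasp_force: 0.0
```

Emit:
{"op": "jog_arm", "data": {
  "motion": [
    {"x":0,"y":0,"z":-40,"spin":0,"fingers":-0.1},
    {"x":0,"y":0,"z":-75,"spin":0,"fingers":-0.1},
    {"x":-35,"y":-50,"z":-75,"spin":-2,"fingers":-0.1},
    {"x":-70,"y":-100,"z":-75,"spin":-2,"fingers":-0.1},
    {"x":-105,"y":-150,"z":-75,"spin":-2,"fingers":-0.1},
    {"x":-139,"y":-197,"z":-75,"spin":-2,"fingers":-0.1},
    {"x":-139,"y":-197,"z":-75,"spin":-2,"fingers":-0.1},
    {"x":-139,"y":-197,"z":-75,"spin":-2,"fingers":-0.1}
  ]
}}

```text
clock: 6.8
eef_pos: [0.4731, -0.0617, 0.0917]
tool_rot: [0.694, 0.72, 0.001, 0.001]
ft_force: [0.8, 0.6, -0.1]
grip_width: 0.047
grasp_force: 0.0
```

```bash
python3 look.py b_
python3 - <<'E'
from h import *
np.set_printoptions(precision=4,suppress=True)
o=readout.get_obs();print(R.from_quat(o['tool_rot']).as_matrix()[:,1],tool((.4725,-.0615,.016)))
E
```

```text
6.8 [ 0.4731 -0.0617  0.0917] [ 0.7634  0.649  -0.0861] 0.046976656174400944
w [314.5 252.5] [145.  53.] [ 0.472  -0.0617  0.027 ]
t [288.  185.5] [ 9. 36.] [0.6627 0.0776 0.027 ]
[0.9992 0.039  0.0015] [-0.3988 -1.5347 75.2659]
```

Emit:
{"op": "jog_arm", "data": {
  "motion": [
    {"x":0,"y":0,"z":25,"spin":0,"fingers":-0.1},
    {"x":0,"y":0,"z":50,"spin":0,"fingers":-0.1},
    {"x":0,"y":0,"z":75,"spin":0,"fingers":-0.1},
    {"x":0,"y":0,"z":75,"spin":0,"fingers":-0.1}
  ]
}}

```text
clock: 7.45
eef_pos: [0.4713, -0.0607, 0.0142]
tool_rot: [0.693, 0.721, -0.001, -0.002]
ft_force: [-0.2, -0.1, -0.3]
grip_width: 0.0471
grasp_force: 0.0
```

```bash
python3 look.py b0
```

```text
7.45 [ 0.4713 -0.0607  0.0142] [-0.1971 -0.0984 -0.3257] 0.047123129318873615
w [321.6 325.4] [214.5  82.1] [ 0.4734 -0.0615  0.027 ]
s [256.6 278.1] [ 9.4 16.1] [0.6622 0.062  0.027 ]
t [288.  185.5] [ 9. 36.] [0.6627 0.0776 0.027 ]
```

Emit:
{"op": "jog_arm", "data": {
  "motion": [
    {"x":0,"y":8,"z":0,"spin":0,"fingers":-0.1},
    {"x":0,"y":20,"z":0,"spin":0,"fingers":-0.1},
    {"x":0,"y":32,"z":0,"spin":0,"fingers":-0.1},
    {"x":0,"y":44,"z":0,"spin":0,"fingers":-0.1},
    {"x":0,"y":56,"z":0,"spin":0,"fingers":-0.1},
    {"x":0,"y":66,"z":0,"spin":0,"fingers":-0.1},
    {"x":0,"y":74,"z":0,"spin":0,"fingers":-0.1},
    {"x":0,"y":78,"z":0,"spin":0,"fingers":-0.1}
  ]
}}

```text
clock: 8.6
eef_pos: [0.5508, -0.0586, 0.0159]
tool_rot: [0.694, 0.72, -0.0, 0.0]
ft_force: [-0.7, 0.5, 0.6]
grip_width: 0.0467
grasp_force: 0.0
```

```bash
python3 look.py b1
```

```text
8.6 [ 0.5508 -0.0586  0.0159] [-0.7069  0.476   0.605 ] 0.04665911439083338
w [295.5 322. ] [216.  81.] [ 0.5425 -0.0594  0.027 ]
w [636.5  60.5] [17.  5.] [0.6484 0.0389 0.027 ]
s [254.1 289. ] [ 9.4 21.6] [0.662  0.0904 0.027 ]
t [288.  185.5] [ 9. 36.] [0.6627 0.0776 0.027 ]
```

Emit:
{"op": "jog_arm", "data": {
  "motion": [
    {"x":0,"y":8,"z":0,"spin":0,"fingers":-0.1},
    {"x":0,"y":16,"z":0,"spin":0,"fingers":-0.1},
    {"x":0,"y":24,"z":0,"spin":0,"fingers":-0.1}
  ]
}}

```text
clock: 9.12
eef_pos: [0.5751, -0.0578, 0.0161]
tool_rot: [0.694, 0.72, 0.0, 0.0]
ft_force: [-0.8, 0.2, -0.6]
grip_width: 0.047
grasp_force: 0.1
```

```bash
python3 look.py b2
```

```text
9.125 [ 0.5751 -0.0578  0.0161] [-0.7609  0.1996 -0.5574] 0.04701539123289915
w [293.  321.5] [217.  80.] [ 0.5659 -0.0584  0.027 ]
w [365.5 143. ] [ 8. 13.] [0.589 0.011 0.027]
w [601.5  35. ] [70. 75.] [0.6598 0.0466 0.027 ]
s [252.6 293.2] [15.2  7.2] [0.6629 0.1014 0.027 ]
s [306.2 246.4] [ 8.4 17.6] [ 0.5703 -0.0385  0.027 ]
t [288.  185.5] [ 9. 36.] [0.6627 0.0776 0.027 ]
```

Emit:
{"op": "jog_arm", "data": {
  "motion": [
    {"x":0,"y":8,"z":0,"spin":0,"fingers":-0.1},
    {"x":0,"y":16,"z":0,"spin":0,"fingers":-0.1},
    {"x":0,"y":24,"z":0,"spin":0,"fingers":-0.1}
  ]
}}

```text
clock: 9.65
eef_pos: [0.599, -0.0568, 0.016]
tool_rot: [0.694, 0.72, 0.0, 0.0]
ft_force: [-0.4, 0.6, -0.1]
grip_width: 0.0475
grasp_force: 0.0
```

```bash
python3 look.py b3
python3 - <<'E'
import numpy as np,cv2
L=[np.load(f'pics/b{i}.npz') for i in range(4)]
a=np.hstack([cv2.resize(l['w'],(200,171)) for l in L]); b=np.hstack([cv2.resize(l['s'],(200,200)) for l in L])
cv2.imwrite('pics/B.png',np.vstack([a,b]))
E
```

```text
9.65 [ 0.599  -0.0568  0.016 ] [-0.3534  0.6155 -0.0793] 0.04750317000864793
w [ 41.5 135.5] [ 7. 13.] [0.504  0.0102 0.027 ]
w [292.5 322. ] [216.  81.] [ 0.5895 -0.0577  0.027 ]
w [545.5  35. ] [ 70. 107.] [0.6662 0.0468 0.027 ]
s [255.4 283.1] [ 9.6 27.7] [0.6621 0.0753 0.027 ]
t [288.  185.5] [ 9. 36.] [0.6627 0.0776 0.027 ]
```

View pics/B.png

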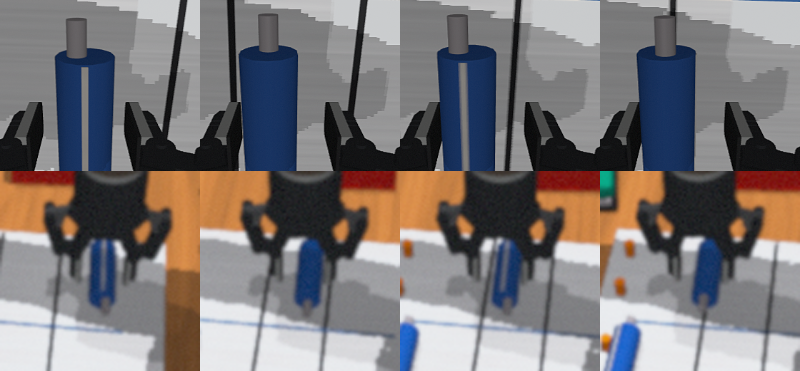

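Roller B's stub sits clearly left of the sleeve centre in tiles 1 and 3, at (76, 38) and (457, 35), against centres near 85 and 467. It also looks shifted in tile 4. Roller B wobbles and goes in the bin. I finish rolling it past the line, then grip.

Emit:
{"op": "jog_arm", "data": {
  "motion": [
    {"x":0,"y":10,"z":0,"spin":0,"fingers":-0.1},
    {"x":0,"y":20,"z":0,"spin":0,"fingers":-0.1},
    {"x":0,"y":29,"z":0,"spin":0,"fingers":-0.1},
    {"x":0,"y":35,"z":0,"spin":0,"fingers":-0.1},
    {"x":0,"y":35,"z":0,"spin":0,"fingers":1},
    {"x":0,"y":35,"z":0,"spin":0,"fingers":1},
    {"x":0,"y":35,"z":0,"spin":0,"fingers":1},
    {"x":0,"y":35,"z":0,"spin":0,"fingers":1}
  ]
}}

```text
clock: 10.8
eef_pos: [0.6334, -0.0555, 0.0161]
tool_rot: [0.694, 0.72, 0.0, 0.0]
ft_force: [0.8, 0.1, -0.1]
grip_width: 0.028
grasp_force: 59.3
```

Emit:
{"op": "jog_arm", "data": {
  "motion": [
    {"x":0,"y":0,"z":-20,"spin":0,"fingers":1},
    {"x":0,"y":0,"z":-60,"spin":0,"fingers":1},
    {"x":0,"y":0,"z":-100,"spin":0,"fingers":1},
    {"x":0,"y":0,"z":-100,"spin":0,"fingers":1}
  ]
}}

```text
clock: 11.3
eef_pos: [0.6354, -0.0558, 0.1197]
tool_rot: [0.694, 0.72, 0.002, 0.003]
ft_force: [1.0, -0.1, -2.1]
grip_width: 0.0282
grasp_force: 59.4
```

Run:
```python
from h import *
np.set_printoptions(precision=4,suppress=True)
o=readout.get_obs();print(o['clock'],o['eef_pos'],o['grip_width'],o['grasp_force'],tool((.531,-.314,.10)))
w=shot('wrist')
for k in blobs(blue(w),300): r=cv2.minAreaRect(k); print(r)
c=shot('top');h=cv2.cvtColor(c['pixels'],cv2.COLOR_RGB2HSV)
for p in [(427,213),(512,205),(519,269),(433,277)]: print(onz(c,p,.05))
```

```text
11.3 [ 0.6354 -0.0558  0.1197] 0.028169379690066356 59.43603694438934 [-254.0862 -114.227    19.1643]
((317.0, 321.5), (217.0, 80.0), 90.0)
((371.5288391113281, 42.77959060668945), (44.06121826171875, 86.13558959960938), 0.7440592646598816)
((400.5901794433594, 42.50820541381836), (4.707859516143799, 85.64682006835938), 5.19442892074585)
[ 0.5931 -0.2192  0.05  ]
[ 0.6064 -0.4017  0.05  ]
[ 0.4693 -0.4106  0.05  ]
[ 0.4563 -0.2272  0.05  ]
```

Emit:
{"op": "jog_arm", "data": {
  "motion": [
    {"x":-50,"y":-22,"z":0,"spin":0,"fingers":1},
    {"x":-100,"y":-45,"z":0,"spin":0,"fingers":1},
    {"x":-150,"y":-68,"z":0,"spin":0,"fingers":1},
    {"x":-200,"y":-91,"z":0,"spin":0,"fingers":1},
    {"x":-254,"y":-114,"z":0,"spin":0,"fingers":1},
    {"x":-254,"y":-114,"z":0,"spin":0,"fingers":1},
    {"x":-254,"y":-114,"z":20,"spin":0,"fingers":1},
    {"x":-254,"y":-114,"z":30,"spin":0,"fingers":1}
  ]
}}

```text
clock: 12.4
eef_pos: [0.5273, -0.3119, 0.0829]
tool_rot: [0.693, 0.721, -0.0, -0.003]
ft_force: [0.1, 2.0, -2.1]
grip_width: 0.028
grasp_force: 59.5
```

Run:
```python
from h import *
np.set_printoptions(precision=4,suppress=True)
o=readout.get_obs();print(o['clock'],o['eef_pos'],o['grip_width'],o['grasp_force'],tool((.531,-.314,.018)))
```

```text
12.4 [ 0.5273 -0.3119  0.0829] 0.027994977898739344 59.52068209648132 [-2.4464  3.9127 64.8889]
```

Emit:
{"op": "jog_arm", "data": {
  "motion": [
    {"x":0,"y":2,"z":25,"spin":0,"fingers":1},
    {"x":0,"y":2,"z":50,"spin":0,"fingers":1},
    {"x":0,"y":2,"z":67,"spin":0,"fingers":1},
    {"x":0,"y":2,"z":67,"spin":0,"fingers":1},
    {"x":0,"y":2,"z":67,"spin":0,"fingers":-0.15},
    {"x":0,"y":2,"z":67,"spin":0,"fingers":-0.15},
    {"x":0,"y":2,"z":67,"spin":0,"fingers":-0.15}
  ]
}}

```text
clock: 13.28
eef_pos: [0.5318, -0.3141, 0.0203]
tool_rot: [0.694, 0.72, 0.0, 0.001]
ft_force: [0.1, -0.1, -1.0]
grip_width: 0.0489
grasp_force: 0.0
```

Emit:
{"op": "jog_arm", "data": {
  "motion": [
    {"x":0,"y":0,"z":-40,"spin":0,"fingers":-0.15},
    {"x":0,"y":0,"z":-95,"spin":0,"fingers":-0.15},
    {"x":0,"y":0,"z":-95,"spin":0,"fingers":-0.15}
  ]
}}

```text
clock: 13.65
eef_pos: [0.5347, -0.3158, 0.1206]
tool_rot: [0.694, 0.72, 0.001, 0.006]
ft_force: [-0.9, 0.1, -0.6]
grip_width: 0.0493
grasp_force: 0.0
```

Run:
```python
from h import *
np.set_printoptions(precision=4,suppress=True)
w=shot('wrist')
for k in blobs(blue(w),300): r=cv2.minAreaRect(k); print('w',r,onz(w,r[0],.02))
c=shot('top')
for k in blobs(blue(c),60):
    r=cv2.minAreaRect(k); print('t',r,onz(c,r[0],.027))
o=readout.get_obs();print(o['clock'],o['eef_pos'],o['grip_width'],tool((.6627,.078,.016)))
```

```text
w ((309.323486328125, 225.0258026123047), (120.41651153564453, 43.10258865356445), 89.11859893798828) [ 0.5306 -0.3107  0.02  ]
t ((199.5, 151.5), (11.0, 11.0), 90.0) [0.7421 0.2701 0.027 ]
t ((288.0, 185.5), (9.0, 36.0), 90.0) [0.6627 0.0776 0.027 ]
t ((468.95477294921875, 241.54978942871094), (12.2242431640625, 36.19708251953125), 87.27368927001953) [ 0.5315 -0.3131  0.027 ]
13.75 [ 0.5316 -0.314   0.1154] 0.04906389429874342 [386.9275 145.5037  99.1973]
```

Roller B lies in the bin, at top-view (469, 242) px. Now I fetch roller A.

Emit:
{"op": "jog_arm", "data": {
  "motion": [
    {"x":50,"y":19,"z":0,"spin":2,"fingers":-0.15},
    {"x":105,"y":40,"z":0,"spin":2,"fingers":-0.15},
    {"x":160,"y":60,"z":0,"spin":2,"fingers":-0.15},
    {"x":215,"y":81,"z":0,"spin":2,"fingers":-0.15},
    {"x":270,"y":102,"z":0,"spin":2,"fingers":-0.15},
    {"x":325,"y":123,"z":0,"spin":2,"fingers":-0.15},
    {"x":387,"y":145,"z":0,"spin":2,"fingers":-0.15},
    {"x":387,"y":145,"z":0,"spin":2,"fingers":-0.15}
  ]
}}

```text
clock: 14.75
eef_pos: [0.6607, 0.0836, 0.1116]
tool_rot: [0.704, 0.711, -0.001, -0.001]
ft_force: [0.1, -1.4, -0.4]
grip_width: 0.0495
grasp_force: 0.0
```

Emit:
{"op": "jog_arm", "data": {
  "motion": [
    {"x":0,"y":0,"z":20,"spin":0,"fingers":-0.15},
    {"x":0,"y":0,"z":20,"spin":0,"fingers":-0.15}
  ]
}}

```text
clock: 15.0
eef_pos: [0.6586, 0.0777, 0.0906]
tool_rot: [0.706, 0.708, -0.003, -0.002]
ft_force: [-0.5, -0.7, -1.0]
grip_width: 0.0492
grasp_force: 0.0
```

Run:
```python
from h import *
np.set_printoptions(precision=4,suppress=True)
w=shot('wrist')
for k in blobs(blue(w),300): r=cv2.minAreaRect(k); print('w',r,onz(w,r[0],.027))
o=readout.get_obs();print(o['clock'],o['eef_pos'],o['tool_rot'],o['grip_width'],tool((.6627,.078,.015)))
```

```text
w ((330.5, 255.5), (145.0, 53.0), 90.0) [0.6661 0.0762 0.027 ]
15.05 [0.6595 0.0776 0.092 ] [ 0.7064  0.7078 -0.0019 -0.0014] 0.049485433308305814 [ 0.4601  3.542  76.9995]
```

Emit:
{"op": "jog_arm", "data": {
  "motion": [
    {"x":-1,"y":5,"z":25,"spin":0,"fingers":-0.15},
    {"x":-1,"y":5,"z":50,"spin":0,"fingers":-0.15},
    {"x":-1,"y":5,"z":76,"spin":0,"fingers":-0.15},
    {"x":-1,"y":5,"z":76,"spin":0,"fingers":-0.15},
    {"x":-1,"y":3,"z":76,"spin":0,"fingers":1},
    {"x":-1,"y":3,"z":76,"spin":0,"fingers":1},
    {"x":-1,"y":3,"z":76,"spin":0,"fingers":1},
    {"x":-1,"y":3,"z":76,"spin":0,"fingers":1}
  ]
}}

```text
clock: 16.05
eef_pos: [0.6653, 0.0775, 0.0198]
tool_rot: [0.706, 0.708, 0.001, 0.001]
ft_force: [-0.9, -1.4, 6.1]
grip_width: 0.0276
grasp_force: 59.9
```

Run:
```python
from h import *
np.set_printoptions(precision=4,suppress=True)
w=shot('wrist','wA.png')
for k in blobs(blue(w),300): r=cv2.minAreaRect(k); print('w',r,onz(w,r[0],.027))
o=readout.get_obs();print(o['clock'],o['eef_pos'],o['tool_rot'],o['grip_width'],o['ft_force'])
```

```text
w ((316.5, 318.5), (211.0, 79.0), 90.0) [0.6652 0.0764 0.027 ]
16.1 [0.6652 0.0775 0.0198] [0.7061 0.7081 0.0009 0.001 ] 0.027790601333861752 [-1.0336 -1.1592  6.0605]
```

Emit:
{"op": "jog_arm", "data": {
  "motion": [
    {"x":0,"y":0,"z":-20,"spin":0,"fingers":1},
    {"x":0,"y":0,"z":-70,"spin":0,"fingers":1},
    {"x":0,"y":0,"z":-120,"spin":0,"fingers":1},
    {"x":0,"y":0,"z":-130,"spin":0,"fingers":1},
    {"x":0,"y":0,"z":-130,"spin":0,"fingers":1}
  ]
}}

```text
clock: 16.73
eef_pos: [0.6643, 0.0778, 0.1481]
tool_rot: [0.706, 0.708, 0.0, 0.0]
ft_force: [-1.2, -0.1, -2.4]
grip_width: 0.0281
grasp_force: 59.5
```

Run:
```python
from h import *
np.set_printoptions(precision=4,suppress=True)
o=readout.get_obs();print(o['clock'],o['eef_pos'],o['tool_rot'],o['grip_width'],o['ft_force'],o['grasp_force'],tool((.4775,.307,.14)))
w=shot('wrist'); cam=R.from_quat(o['tool_rot'])
for k in blobs(blue(w),300):
    r=cv2.minAreaRect(k); print('w',r)
    if r[0][1]>200:
        p=onz(w,r[0],o['eef_pos'][2]+.011); print(cam.inv().apply(p-o['eef_pos']))
```

```text
16.725 [0.6643 0.0778 0.1481] [0.706  0.7082 0.0003 0.0002] 0.028122648734301044 [-1.1981 -0.1291 -2.4154] 59.54654395580292 [ 229.738  -186.1244    7.9896]
w ((316.5, 318.5), (211.0, 79.0), 90.0)
[ 0.001 -0.    -0.011]
```

Emit:
{"op": "jog_arm", "data": {
  "motion": [
    {"x":45,"y":-37,"z":0,"spin":-10.6,"fingers":1},
    {"x":90,"y":-74,"z":0,"spin":-21.2,"fingers":1},
    {"x":135,"y":-111,"z":0,"spin":-31.8,"fingers":1},
    {"x":180,"y":-148,"z":0,"spin":-42.4,"fingers":1},
    {"x":230,"y":-186,"z":0,"spin":-53,"fingers":1},
    {"x":230,"y":-186,"z":0,"spin":-63.6,"fingers":1},
    {"x":230,"y":-186,"z":0,"spin":-74.2,"fingers":1},
    {"x":230,"y":-186,"z":0,"spin":-84.8,"fingers":1}
  ]
}}

```text
clock: 17.77
eef_pos: [0.4756, 0.3066, 0.145]
tool_rot: [0.04, 0.999, -0.002, -0.002]
ft_force: [-0.2, 0.3, -0.3]
grip_width: 0.0277
grasp_force: 59.7
```

Emit:
{"op": "jog_arm", "data": {
  "motion": [
    {"x":0,"y":0,"z":5,"spin":0,"fingers":1},
    {"x":0,"y":0,"z":5,"spin":0,"fingers":1}
  ]
}}

```text
clock: 18.02
eef_pos: [0.4764, 0.3063, 0.1408]
tool_rot: [0.045, 0.999, -0.001, -0.002]
ft_force: [0.0, -0.2, -1.5]
grip_width: 0.0282
grasp_force: 59.7
```

Run:
```python
from h import *
np.set_printoptions(precision=4,suppress=True)
o=readout.get_obs();m=R.from_quat(o['tool_rot']).as_matrix();print(o['clock'],o['eef_pos'],np.degrees(np.arctan2(m[1,1],m[0,1])),o['grip_width'],tool((.4775,.307,.048)))
w=shot('wrist','wS.png')
h=cv2.cvtColor(w['pixels'],cv2.COLOR_RGB2HSV);g=cv2.inRange(h,(50,140,40),(70,255,255))
for k in blobs(g,40): r=cv2.boundingRect(k); print(r,[onz(w,(r[0]+a*r[2],r[1]+b*r[3]),.063)[:2] for a,b in((0,0),(1,0),(0,1),(1,1))])
```

```text
18.025 [0.4764 0.3063 0.1408] 84.81222043388868 0.02821166466330408 [-1.3184  1.005  92.7898]
(292, 151, 61, 22) [array([0.4178, 0.2966]), array([0.4209, 0.3311]), array([0.4302, 0.2952]), array([0.4334, 0.3303])]
```

View pics/wS.png

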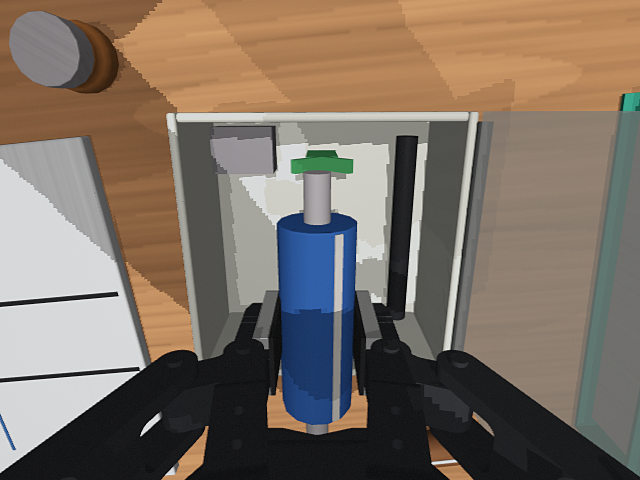

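The wrist view shows the held roller centred at about (317, 320) over the box. The near green saddle spans x 292–353 (centre about 322), in line with the stub at (317, 197). There is a dark bar at x≈403, so I'll open the fingers only a little. Lowering in two stages.

Emit:
{"op": "jog_arm", "data": {
  "motion": [
    {"x":-1,"y":2,"z":25,"spin":0,"fingers":1},
    {"x":-1,"y":2,"z":50,"spin":0,"fingers":1},
    {"x":-1,"y":2,"z":70,"spin":0,"fingers":1},
    {"x":-1,"y":2,"z":74,"spin":0,"fingers":1},
    {"x":-1,"y":2,"z":74,"spin":0,"fingers":1}
  ]
}}

```text
clock: 18.7
eef_pos: [0.4789, 0.309, 0.0691]
tool_rot: [0.044, 0.999, -0.0, -0.0]
ft_force: [-0.6, 0.8, -1.5]
grip_width: 0.0278
grasp_force: 59.7
```

Run:
```python
from h import *
np.set_printoptions(precision=4,suppress=True)
o=readout.get_obs();print(o['clock'],o['eef_pos'],o['ft_force'],o['grip_width'],tool((.4775,.308,.048)))
w=shot('wrist'); s=shot('side')
a=cv2.cvtColor(w['pixels'],cv2.COLOR_RGB2BGR)[40:440,120:520]; b=cv2.resize(cv2.cvtColor(s['pixels'],cv2.COLOR_RGB2BGR)[310:460,260:410],(400,400))
cv2.imwrite('pics/wS2.png',np.hstack([a,b]))
```

```text
18.7 [0.4789 0.309  0.0691] [-0.6424  0.8134 -1.53  ] 0.027823365004586716 [ 1.2665 -1.1457 21.1243]
```

View pics/wS2.png

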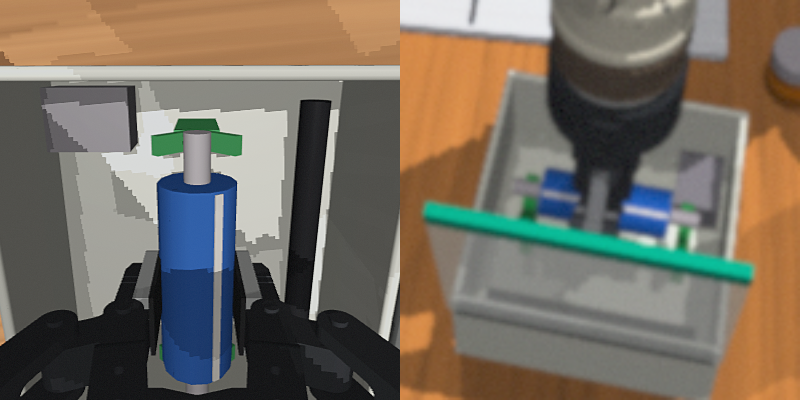

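The stub at (197, 160) sits over the middle of the saddle (152–242), and the side crop shows both ends over the saddles. I lower the last 20 mm.

Emit:
{"op": "jog_arm", "data": {
  "motion": [
    {"x":0,"y":0,"z":8,"spin":0,"fingers":1},
    {"x":0,"y":0,"z":15,"spin":0,"fingers":1},
    {"x":0,"y":0,"z":19,"spin":0,"fingers":1},
    {"x":0,"y":0,"z":20,"spin":0,"fingers":1},
    {"x":0,"y":0,"z":20,"spin":0,"fingers":1}
  ]
}}

```text
clock: 19.42
eef_pos: [0.4788, 0.309, 0.0489]
tool_rot: [0.044, 0.999, -0.0, -0.0]
ft_force: [0.6, -1.0, -1.4]
grip_width: 0.0281
grasp_force: 59.7
```

Emit:
{"op": "jog_arm", "data": {
  "motion": [
    {"x":0,"y":0,"z":1,"spin":0,"fingers":1},
    {"x":0,"y":0,"z":1,"spin":0,"fingers":1},
    {"x":0,"y":0,"z":1,"spin":0,"fingers":0.15},
    {"x":0,"y":0,"z":1,"spin":0,"fingers":0.1},
    {"x":0,"y":0,"z":1,"spin":0,"fingers":0.1},
    {"x":0,"y":0,"z":1,"spin":0,"fingers":0.1}
  ]
}}

```text
clock: 20.18
eef_pos: [0.4789, 0.3091, 0.0481]
tool_rot: [0.044, 0.999, 0.0, 0.0]
ft_force: [0.1, 0.2, 0.1]
grip_width: 0.0382
grasp_force: 0.0
```

Emit:
{"op": "jog_arm", "data": {
  "motion": [
    {"x":0,"y":0,"z":-10,"spin":0,"fingers":0.1},
    {"x":0,"y":0,"z":-30,"spin":0,"fingers":0.1},
    {"x":0,"y":0,"z":-80,"spin":0,"fingers":0.1},
    {"x":0,"y":0,"z":-100,"spin":0,"fingers":0.1},
    {"x":0,"y":0,"z":-100,"spin":0,"fingers":0.1}
  ]
}}

```text
clock: 20.8
eef_pos: [0.4802, 0.31, 0.1508]
tool_rot: [0.044, 0.999, 0.002, 0.002]
ft_force: [0.7, 0.2, -0.5]
grip_width: 0.0386
grasp_force: 0.0
```

Run:
```python
from h import *
np.set_printoptions(precision=4,suppress=True)
o=readout.get_obs();print(o['clock'],o['eef_pos'],o['ft_force'],o['grip_width'])
w=shot('wrist'); s=shot('side');t=shot('top')
for k in blobs(blue(w),300): r=cv2.minAreaRect(k); print('w',r,onz(w,r[0],.055))
a=cv2.cvtColor(w['pixels'],cv2.COLOR_RGB2BGR)[40:440,120:520]; b=cv2.resize(cv2.cvtColor(s['pixels'],cv2.COLOR_RGB2BGR)[310:460,260:410],(400,400))
cv2.imwrite('pics/wS3.png',np.hstack([a,b]))
# teal edge in two views
for n,c in(('t',t),('s',s)):
    h=cv2.cvtColor(c['pixels'],cv2.COLOR_RGB2HSV); g=cv2.inRange(h,(75,150,50),(95,255,255))
    for k in blobs(g,60):
        x=k[:,0]; print(n,cv2.boundingRect(k),x[x[:,0].argmin()],x[x[:,0].argmax()],x[x[:,1].argmin()],x[x[:,1].argmax()])
```

```text
20.8 [0.4802 0.31   0.1508] [ 0.7215  0.1567 -0.5104] 0.03861316893394714
w ((313.5, 233.5), (127.0, 45.0), 90.0) [0.4782 0.3077 0.055 ]
t (0, 157, 77, 69) [  0 158] [ 76 216] [ 39 157] [ 67 225]
t (78, 179, 10, 34) [ 78 179] [ 87 212] [ 78 179] [ 84 212]
t (399, 132, 55, 23) [399 144] [453 143] [446 132] [402 154]
s (239, 167, 12, 35) [239 180] [250 200] [241 167] [240 201]
s (270, 386, 122, 30) [270 386] [391 413] [270 386] [388 415]
```

View pics/wS3.png

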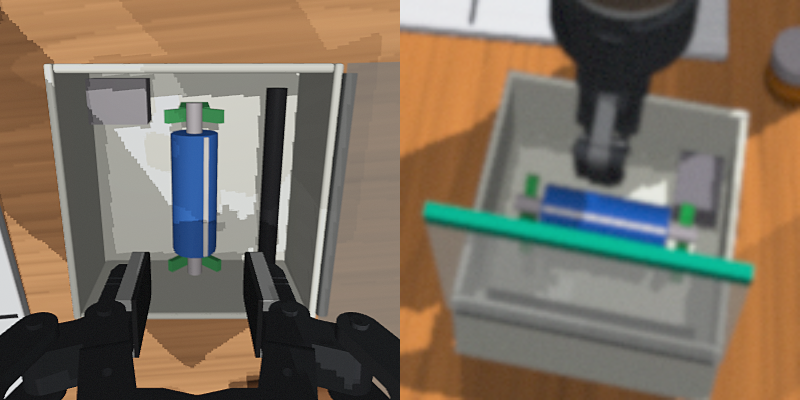

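The crop shows the roller's two stubs, at (195, 118) and (195, 265), resting in the green saddles, with the gripper clear. Next, the cover: shut fingers go up and over the teal edge, then push from outside.

Emit:
{"op": "jog_arm", "data": {
  "motion": [
    {"x":0,"y":0,"z":-50,"spin":0,"fingers":1},
    {"x":0,"y":0,"z":-100,"spin":0,"fingers":1},
    {"x":0,"y":0,"z":-141,"spin":0,"fingers":1},
    {"x":0,"y":40,"z":-141,"spin":0,"fingers":1},
    {"x":0,"y":80,"z":-141,"spin":0,"fingers":1},
    {"x":0,"y":120,"z":-141,"spin":0,"fingers":1},
    {"x":0,"y":153,"z":-141,"spin":0,"fingers":1},
    {"x":0,"y":153,"z":-141,"spin":0,"fingers":1}
  ]
}}

```text
clock: 21.95
eef_pos: [0.4913, 0.4633, 0.285]
tool_rot: [0.042, 0.999, -0.002, -0.002]
ft_force: [0.0, -0.1, 0.1]
grip_width: -0.0003
grasp_force: 0.0
```

Emit:
{"op": "jog_arm", "data": {
  "motion": [
    {"x":0,"y":0,"z":0,"spin":0,"fingers":1},
    {"x":0,"y":0,"z":0,"spin":0,"fingers":1}
  ]
}}

```text
clock: 22.2
eef_pos: [0.4923, 0.4604, 0.2889]
tool_rot: [0.044, 0.999, -0.0, -0.0]
ft_force: [-0.2, -0.6, 0.2]
grip_width: -0.0001
grasp_force: 0.0
```

```bash
cat > u.py <<'E'
from h import *
np.set_printoptions(precision=4,suppress=True)
o=readout.get_obs();d=o['eef_pos']-[.4775,.307,0];e=np.array([.087,.996,0]);f=np.array([-.996,.087,0])
m=R.from_quat(o['tool_rot']).as_matrix()
print(o['clock'],o['eef_pos'],'unit X,Y,z mm',d@e*1000,d@f*1000,d[2]*1000,o['ft_force'],o['grip_width'],np.degrees(np.arctan2(m[1,1],m[0,1])),m[:,2])
E
python3 u.py
```

```text
22.2 [0.4923 0.4604 0.2889] unit X,Y,z mm 154.02382500466496 -1.3877960969257992 288.91023324765195 [-0.2233 -0.6139  0.1791] -0.00013920680731660824 84.9043364120442 [-0.0004 -0.0007 -1.    ]
```

Emit:
{"op": "jog_arm", "data": {
  "motion": [
    {"x":0,"y":0,"z":37,"spin":0,"fingers":1},
    {"x":0,"y":0,"z":74,"spin":0,"fingers":1},
    {"x":0,"y":-20,"z":74,"spin":0,"fingers":1},
    {"x":0,"y":-38,"z":72,"spin":0,"fingers":1},
    {"x":0,"y":-54,"z":65,"spin":0,"fingers":1},
    {"x":0,"y":-72,"z":65,"spin":0,"fingers":1},
    {"x":0,"y":-91,"z":67,"spin":0,"fingers":1},
    {"x":0,"y":-91,"z":67,"spin":0,"fingers":1}
  ]
}}

```text
clock: 23.2
eef_pos: [0.4845, 0.3692, 0.2233]
tool_rot: [0.045, 0.999, 0.0, 0.001]
ft_force: [-1.0, 0.1, 0.0]
grip_width: -0.0
grasp_force: 0.0
```

```bash
python3 u.py
python3 - <<'E'
from h import *
s=shot('side'); w=shot('wrist')
b=cv2.cvtColor(s['pixels'],cv2.COLOR_RGB2BGR)[260:460,230:430]; a=cv2.cvtColor(w['pixels'],cv2.COLOR_RGB2BGR)
cv2.imwrite('pics/c1.png',np.hstack([cv2.resize(b,(400,400)),cv2.resize(a,(400,300))[:,:].copy() if 0 else cv2.copyMakeBorder(cv2.resize(a,(400,300)),0,100,0,0,cv2.BORDER_CONSTANT)]))
E
```

```text
23.2 [0.4845 0.3692 0.2233] unit X,Y,z mm 62.595780086863535 -1.5206732798091318 223.26632671324515 [-0.997   0.1408  0.0045] -3.038538598234113e-05 84.83983682985365 [ 0.0011  0.0004 -1.    ]
```

View pics/c1.png

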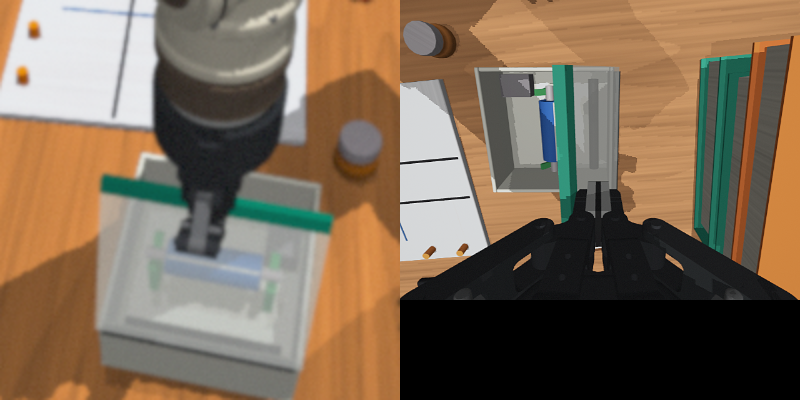

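The cover leans inward, pushed by the shut fingers. Its teal edge is at about (565, 140) in the wrist crop, and the roller still lies in its saddles. I follow the arc down.

Emit:
{"op": "jog_arm", "data": {
  "motion": [
    {"x":0,"y":-18,"z":6,"spin":0,"fingers":1},
    {"x":0,"y":-36,"z":14,"spin":0,"fingers":1},
    {"x":0,"y":-52,"z":24,"spin":0,"fingers":1},
    {"x":0,"y":-67,"z":36,"spin":0,"fingers":1},
    {"x":0,"y":-80,"z":50,"spin":0,"fingers":1},
    {"x":0,"y":-91,"z":65,"spin":0,"fingers":1},
    {"x":0,"y":-103,"z":87,"spin":0,"fingers":1},
    {"x":0,"y":-110,"z":107,"spin":0,"fingers":1}
  ]
}}

```text
clock: 24.3
eef_pos: [0.4752, 0.2616, 0.1149]
tool_rot: [0.044, 0.999, 0.0, 0.001]
ft_force: [0.1, 0.1, -0.1]
grip_width: -0.0001
grasp_force: 0.3
```

Emit:
{"op": "jog_arm", "data": {
  "motion": [
    {"x":0,"y":-2,"z":8,"spin":0,"fingers":1},
    {"x":0,"y":-3,"z":16,"spin":0,"fingers":1},
    {"x":0,"y":-3,"z":24,"spin":0,"fingers":1},
    {"x":0,"y":-3,"z":26,"spin":0,"fingers":1},
    {"x":0,"y":-3,"z":26,"spin":0,"fingers":1}
  ]
}}

```text
clock: 24.92
eef_pos: [0.4743, 0.2585, 0.089]
tool_rot: [0.044, 0.999, 0.0, 0.0]
ft_force: [-0.1, -0.1, -0.0]
grip_width: 0.0001
grasp_force: 0.0
```

```bash
python3 u.py
```

```text
24.925 [0.4743 0.2585 0.089 ] unit X,Y,z mm -48.625959698454594 -1.0830233644767566 89.02836628957823 [-0.1246 -0.0709 -0.0157] 6.239718241211946e-05 84.98015505819363 [ 0.0001  0.0002 -1.    ]
```

Emit:
{"op": "jog_arm", "data": {
  "motion": [
    {"x":0,"y":0,"z":2,"spin":0,"fingers":1},
    {"x":0,"y":0,"z":4,"spin":0,"fingers":1},
    {"x":0,"y":0,"z":4,"spin":0,"fingers":1}
  ]
}}

```text
clock: 25.3
eef_pos: [0.4747, 0.2585, 0.0865]
tool_rot: [0.044, 0.999, 0.001, 0.001]
ft_force: [-2.7, -0.4, 7.4]
grip_width: -0.0
grasp_force: 3.8
```

```bash
python3 u.py
python3 - <<'E'
from h import *
for n in('top','side'):
    c=shot(n,n+'_c.png'); h=cv2.cvtColor(c['pixels'],cv2.COLOR_RGB2HSV); g=cv2.inRange(h,(70,140,40),(95,255,255))
    for k in blobs(g,30):
        r=cv2.minAreaRect(k); p=onz(c,r[0],.084)
        if abs(p[0]-.48)<.12 and .15<p[1]<.5: print(n,cv2.boundingRect(k),r,p)
    print('expect shut edge',proj(c,[[.4775-.0070+.0797*s,.307-.0803-.007*s,.0835] for s in(1,-1)]))
E
```

```text
25.3 [0.4747 0.2585 0.0865] unit X,Y,z mm -48.53597994952436 -1.3967306990414594 86.50274866933944 [-2.6936 -0.3767  7.4153] -2.2903080918286812e-05 84.96698547076255 [ 0.0015  0.001  -1.    ]
top (83, 264, 5, 44) ((85.0, 285.5), (43.0, 4.0), 90.0) [0.45429439 0.49566692 0.084     ]
top (208, 280, 7, 34) ((211.09515380859375, 296.57305908203125), (5.454558372497559, 33.19297790527344), 3.8140745162963867) [0.4260004  0.23719119 0.084     ]
top (211, 236, 8, 32) ((214.5352783203125, 251.54116821289062), (5.29205846786499, 31.36886978149414), 4.39870548248291) [0.51838642 0.22917815 0.084     ]
expect shut edge [[219.00724192 236.09072219]
 [213.01733637 313.76759108]]
side (302, 335, 31, 8) ((317.0135192871094, 338.4189453125), (30.742610931396484, 4.1099748611450195), 9.462321281433105) [0.51904503 0.22677572 0.084     ]
side (353, 344, 37, 10) ((371.08111572265625, 348.01348876953125), (36.98977279663086, 5.260767459869385), 9.462321281433105) [0.42398674 0.23506726 0.084     ]
expect shut edge [[299.93388885 333.37469582]
 [390.29171507 349.4109659 ]]
```

Contact comes at z = 86.5 mm with 7 N, which is the shut height. One slightly firmer press, then I lift clear and compare the edge.

Emit:
{"op": "jog_arm", "data": {
  "motion": [
    {"x":0,"y":0,"z":2,"spin":0,"fingers":1},
    {"x":0,"y":0,"z":2,"spin":0,"fingers":1}
  ]
}}

```text
clock: 25.65
eef_pos: [0.4747, 0.2585, 0.0863]
tool_rot: [0.044, 0.999, 0.001, 0.001]
ft_force: [-4.5, -2.2, 19.1]
grip_width: 0.0001
grasp_force: 9.1
```

Emit:
{"op": "jog_arm", "data": {
  "motion": [
    {"x":0,"y":0,"z":-20,"spin":0,"fingers":1},
    {"x":0,"y":0,"z":-70,"spin":0,"fingers":1},
    {"x":80,"y":-40,"z":-120,"spin":0,"fingers":1},
    {"x":130,"y":-60,"z":-150,"spin":0,"fingers":1},
    {"x":180,"y":-60,"z":-150,"spin":0,"fingers":1},
    {"x":180,"y":-60,"z":-150,"spin":0,"fingers":1},
    {"x":180,"y":-60,"z":-150,"spin":0,"fingers":1}
  ]
}}

```text
clock: 26.52
eef_pos: [0.2889, 0.2143, 0.2339]
tool_rot: [0.043, 0.999, 0.001, 0.001]
ft_force: [0.8, 0.2, 0.2]
grip_width: -0.0001
grasp_force: 0.0
```

```bash
python3 u.py
python3 - <<'E'
from h import *
T={}
for n in('top','side'):
    c=shot(n,n+'_d.png'); h=cv2.cvtColor(c['pixels'],cv2.COLOR_RGB2HSV); g=cv2.inRange(h,(70,140,40),(95,255,255))
    for k in blobs(g,30):
        r=cv2.minAreaRect(k); p=onz(c,r[0],.084)
        if abs(p[0]-.48)<.12 and .15<p[1]<.42: print(n,cv2.boundingRect(k),p); T[n]=ray(c,r[0])
    for k in blobs(blue(c),30): r=cv2.minAreaRect(k); print('  blue',n,np.round(r[0]),np.round(r[1]),onz(c,r[0],.03 if r[0][0]>400 else .055))
if len(T)==2:
    (o1,d1),(o2,d2)=T.values(); A=np.stack([d1,-d2],1); s=np.linalg.lstsq(A,o2-o1,rcond=None)[0]; print('edge mid',o1+d1*s[0],o2+d2*s[1])
E
```

```text
26.525 [0.2889 0.2143 0.2339] unit X,Y,z mm -108.71505198003118 179.7640813919881 233.9244278107251 [0.7978 0.2018 0.1843] -8.485389283487835e-05 85.06129756005029 [ 0.0021  0.0015 -1.    ]
top (208, 236, 11, 78) [0.47121126 0.23337411 0.084     ]
  blue top [200. 152.] [11. 11.] [0.73517775 0.26435042 0.055     ]
  blue top [469. 242.] [13. 36.] [ 0.53132069 -0.31220391  0.03      ]
side (301, 334, 89, 19) [0.4696408  0.23131401 0.084     ]
  blue side [200. 328.] [7. 9.] [0.73894884 0.21070032 0.055     ]
  blue side [335. 171.] [16.  6.] [ 0.52689782 -0.27196591  0.055     ]
edge mid [0.47116809 0.23288182 0.08666783] [0.46967622 0.23293715 0.0866539 ]
```

The teal edge triangulates to z ≈ 0.087, so the cover is shut. The gripper is clear of everything, so I hand the job in.

```bash
python3 -c "
from workcell import bot
print(bot.job_done())"
```

```text
the job is handed in; nothing more can be done
None
```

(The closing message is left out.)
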